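# Pack the sample vials and shut the transport case

### The arm

A 6-joint arm with a two-finger parallel gripper is mounted at the origin on the work surface. World frame = base frame: x ahead of the robot, y to its left, z up, the work surface at z = 0. Lengths are in m, angles in rad, forces in N, time in s.
With the tool pointing down it reaches from about 0.35 to 0.85 m from the base axis. Payload 8.1 kg.
Tool frame: the origin (TCP) lies at the very end of the fingers, on their centre line; the grasp point (between the pads) lies arm.grip_depth behind it (arm.grip_depth is the distance from the TCP to the grasp point, in m); z points along the fingers, y is the line along which they close (so a half turn about z gives the same grasp; the last joint's range is limited). The gripper opens to 93 mm and grips with 3 to 60 N. Pads are 15 mm wide; open, the fingers measure 128 mm over their backs; the gripper's body (75 mm by 188 mm) begins 65 mm behind the grasp point.
Start: joints at [-1.408, 0.13, 1.488, -0, 1.523, -0.085], TCP at [0.147, -0.582, 0.219] pointing down, gripper open.
Joint ranges: [-2.96, 2.96], [-0.89, 2.26], [0.02, 2.5], [-1.34, 4.48], [0, 2.73], [-2.66, 2.66]. Speed limits (rad/s): [2.39, 2.39, 2.79, 3.14, 3.14, 3.14].

### API

Orientations are given as a unit quaternion [x, y, z, w].
In Python, from workcell import telemetry, vision, arm, trace, place_of gives the robot as it stands. The module is installed in compiled form; this text tells all that it offers.
- The arm moves only by the shell command python3 -m creep 'ROWS'. ROWS is JSON, a list of rows, each a list of 5 numbers: the closure in counts, from 0 (fully open) to 255 (shut), then the shift along the tool's x, y, z in mm, then the turn about the tool's z in rad. A call has exactly 10 rows; each row shifts and turns the commanded pose from where the row before left it, along the tool's axes as they then stand; what a row does not reach is not made up. A row lasts 1/8 s, in which the tool goes at most 62.5 mm and 10.7 degrees, less where a joint would pass 70% of its speed; a pose out of reach is approached as far as the arm can. A call with a gripper value outside its range is refused whole. The fingers move at their own pace and stop on an object; the grip force is fixed at half the most. Time passes only in rows, so rows that do not move let the fingers close, or fill a call up. It gives the time, the measured TCP pose, the force, the opening and the grip force at its end, in the units of the state.
- telemetry.sense(): the state, without advancing time (a new reading comes with each control period).
- vision.camera(name): name is "scene" or "top" or "wrist"; returns a dict with "pixels" (480x640x3 uint8, blue, green, red), "fx", "fy", "cx", "cy" (pixels), "k1" (the pictures are not rectified: a ray, as slopes to the right and down, at radius r is drawn at 1 + k1 r^2 times it, then the intrinsics apply), "pose" (4x4, takes a point from camera to world coordinates). Camera axes: x right, y up, looking along -z (the intrinsics and any distortion apply to the point x, -y, -z); pixel columns grow to the right and rows downward; lengths in m; the calibration is good to about 2 mm. A picture is of the moment at which its call begins. There is no depth.
- arm.hand_in(): hands the job in; it is judged then, once.
Trained networks look in the newest picture that a camera, given by its name, has taken for a name from the list of things; names that differ only in an ending like _2 or _b are one class to them, and where a whole thing is asked for, a point or a joint stands for the part that bears it (a point fixed in the world has none). Each returns a list of dicts, best first, with "score" (0 to 1); they miss things now and then, are a little off and sometimes report something else, mostly with a low value. They report only what shows in the picture. A call takes as long as a camera call. They do not tell look-alikes from the thing itself.
- trace(camera, target): "pixels" (480x640 bool, what is visible of it).
- place_of(camera, target): "location" ([x, y, z] in m, in the coordinates of the camera as it stood for that picture, good to about 4 mm: a listed point, or the origin of a listed thing).
The state is a dict: "clock": time; "qpos": joint angles; "qd": joint speeds; "effort": joint torques, N m; "eef_pos": TCP position; "eef_rot": TCP orientation; "contact_force": force on the tool from outside, world axes, zero at the start; "ft_torque": the same for the moment, N m; "grip_width": finger opening in m; "grasp_force": force on a finger pad.
Only numpy, scipy, OpenCV 4.12 (cv2) and the standard library are available. Lean on these libraries where they do the work, as an engineer would, in place of code of your own. Each camera call takes 0.05 s, during which the arm holds its last target. There are 200 camera calls.

### The job

Pack all four sample vials into the blue transport case, lying flat along its two lanes, two end to end in each, so that nothing sticks up; vials already in the case may need sliding along, and the upright one has to be laid down. Set the vials down rather than dropping them in, then lower the lid gently until it is fully shut, and finally push the yellow latch in flat against the front of the case. Leave the milling jar, the bottle, the mortar and the spatula as they are.

Things in the scene. Friction and masses are not known exactly. Their poses are not given: they have to be found in the camera images.
- case: blue plastic vial case, fixed to the bench, 77 mm (x) by 168 mm (y), rim 34 mm high, floor 4 mm and walls 3 mm thick; a low rib 3 mm thick (top 20 mm above the bench) parts it into two lanes 34 mm wide, 162 mm long. Origin under its centre, on the bench; y along the lanes, x across them from the front (latch side, facing the robot) to the back (hinge side), z up
- lane_front (a point): centre of the floor of the lane nearer the robot (latch side), 18.5 mm in front of the case's origin and 4 mm above the bench; axes as the case. A lane takes two vials end to end with 40 mm to spare; a vial lying in it has its top 32 mm above the bench, one standing in it 65 mm
- lane_back (a point): centre of the floor of the lane on the hinge side, 18.5 mm behind the case's origin and 4 mm above the bench; axes as the case
- lid (a joint): lid angle in rad: 0 shut, 1.57 straight up, grows as it opens away from the robot up to 2.4. Stiff friction hinge (about 0.2 N m): the lid stays where it is left, and can be pushed from behind or from above
- lid_hinge (a point): middle of the hinge line, which runs along the case's y axis on the back wall's outer face at rim height (38.5 mm behind the case's origin, 34 mm above the bench); its axes turn with the lid and equal the case's axes when the lid is shut
- lid_edge (a point): middle of the lid's free edge, 77 mm from the hinge. The lid is a flat panel 3 mm thick with a 4 mm skirt, 77 mm by 168 mm, its top 41 mm above the bench when shut
- latch (a joint): angle in rad of the yellow latch on the lid's free edge: 0 flat against the front of the case, grows as it swings out away from the case, at most 1.5 (it starts 0.35 to 0.8 out). Its hinge holds it where it is left, under 1 N at its tip moves it
- latch_tip (a point): middle of the latch's free lower edge. The latch is a yellow plate 44 mm wide (along y) and 24 mm high, hinged at its upper edge on the lid's free edge; with the lid shut and the latch closed it hangs from 36 mm down to 12 mm above the bench
- vial_1: sealed glass sample vial: plain cylinder 28 mm in diameter and 61 mm long, pale sample inside, black screw cap (the last 15 mm) of the same diameter; about 40 g. Origin in the middle of the vial, z axis along the vial towards the cap. The four vials are alike. Starts lying along one of the lanes of the case
- vial_2: sealed glass sample vial: plain cylinder 28 mm in diameter and 61 mm long, pale sample inside, black screw cap (the last 15 mm) of the same diameter; about 40 g. Origin in the middle of the vial, z axis along the vial towards the cap. The four vials are alike. Starts lying along the back lane, at its -y end
- vial_3: sealed glass sample vial: plain cylinder 28 mm in diameter and 61 mm long, pale sample inside, black screw cap (the last 15 mm) of the same diameter; about 40 g. Origin in the middle of the vial, z axis along the vial towards the cap. The four vials are alike. Starts standing upright in one of the lanes
- vial_4: sealed glass sample vial: plain cylinder 28 mm in diameter and 61 mm long, pale sample inside, black screw cap (the last 15 mm) of the same diameter; about 40 g. Origin in the middle of the vial, z axis along the vial towards the cap. The four vials are alike. Starts standing upright on the bench, to the left or the right of the case
- mill_jar: steel milling jar with a dark knurled ring, 73 mm in diameter, 66 mm high, 0.9 kg, standing on the bench; origin under its centre. Leave alone
- reagent_bottle: amber glass bottle with a red cap, 56 mm in diameter, 95 mm high, standing on the bench; origin under its centre. Leave alone
- mortar: white porcelain bowl, 72 mm in diameter, 32 mm high, standing on the bench; origin under its centre. Leave alone
- spatula: flat steel spatula 150 mm long, 14 mm wide, 4 mm thick, lying on the bench to the left of the case, pointing away from the robot; origin under its middle, x axis along it. Leave alone
Not all that is in view belongs to the job. Leave any pink look-alike of the vial_1 alone.

How it is judged:
On the way, in this order (a step that is already met when the one before it is completed fails the run):
1. all four vials lie flat on the floor of the case, along the lanes, below the rim (x of vial_1 in the frame of case between -0.038 and 0.038 m and y of vial_1 in the frame of case between -0.055 and 0.055 m and z of vial_1 in the frame of case between 0.012 and 0.023 m and angle between vial_1's own z axis and vertical between 1.42 and 1.72 rad and x of vial_2 in the frame of case between -0.038 and 0.038 m and y of vial_2 in the frame of case between -0.055 and 0.055 m and z of vial_2 in the frame of case between 0.012 and 0.023 m and angle between vial_2's own z axis and vertical between 1.42 and 1.72 rad and x of vial_3 in the frame of case between -0.038 and 0.038 m and y of vial_3 in the frame of case between -0.055 and 0.055 m and z of vial_3 in the frame of case between 0.012 and 0.023 m and angle between vial_3's own z axis and vertical between 1.42 and 1.72 rad and x of vial_4 in the frame of case between -0.038 and 0.038 m and y of vial_4 in the frame of case between -0.055 and 0.055 m and z of vial_4 in the frame of case between 0.012 and 0.023 m and angle between vial_4's own z axis and vertical between 1.42 and 1.72 rad), for 0.2 s.
2. the lid is shut (value of joint lid below 0.05 rad), for 0.2 s.
3. the latch is pushed in flat (value of joint latch below 0.15 rad), for 0.2 s.
At the end, for the whole second after the job is handed in: all four vials lie flat (within about 9 degrees) and at rest on the floor of the case, inside its walls, their middles less than 23 mm above the bench; the lid is shut (under 0.05 rad) and the latch is in (under 0.15 rad) (all of step 1 and value of joint lid below 0.05 rad and value of joint latch below 0.15 rad and linear speed of each of vial_1, vial_2, vial_3, vial_4 below 0.02 m/s); the robot touches nothing.
It fails at once if a bystander (jar, bottle, mortar, spatula) shifted by more than 25 mm or tipped over (distance of any of mill_jar, reagent_bottle, mortar, spatula from where it was at the start of the episode above 0.025 m or angle between any of mill_jar, reagent_bottle, mortar, spatula's own z axis and vertical above 0.4 rad).
It fails at once if a vial let go in the air, more than about 40 mm above where it would stand ((height (world z) of vial_1 above 0.078 m and contact force between the fingers and vial_1 below 0.01 N) or (height (world z) of vial_2 above 0.078 m and contact force between the fingers and vial_2 below 0.01 N) or (height (world z) of vial_3 above 0.078 m and contact force between the fingers and vial_3 below 0.01 N) or (height (world z) of vial_4 above 0.078 m and contact force between the fingers and vial_4 below 0.01 N)).
It fails at once if the lid slammed (closing faster than 4 rad/s) (velocity of joint lid below -4 rad/s).
It also fails if it takes over 72 s, if anything falls off the work surface, if the arm or the gripper's body presses on something with over 40 N, if the wrist force passes 120 N, or if a joint passes its speed limit or range.

## Working session

There is one attempt and no reset: what is moved stays moved. The work goes in short steps, Python scripts to look and compute and a shell command to move; the robot and the scene stay as the last step left them, time stands still between calls to the robot, and variables do not carry over. Pictures are saved under pics/ and viewed, at most 10 in all, crops included, and the job is handed in when it is done.

```bash
mkdir -p pics
cat > h.py <<'E'
from workcell import telemetry, vision, arm, trace, place_of
import numpy as np, cv2
from scipy.spatial.transform import Rotation as R
def cam(n,f=None):
    c=vision.camera(n)
    if f: cv2.imwrite('pics/'+f,np.asarray(c['pixels']))
    return c
def w(c,p): return (np.array(c['pose'])@np.append(p,1))[:3]
def places(c,n,t,k=5):
    for d in place_of(n,t)[:k]:
        print(n,t,round(d['score'],2),np.round(w(c,d['location']),4))
def px2w(c,u,v,z):
    q=np.array([(u-c['cx'])/c['fx'],(v-c['cy'])/c['fy']]);s=q.copy()
    for _ in range(20): s=q/(1+c['k1']*(s@s))
    P=np.array(c['pose']);d=P[:3,:3]@np.array([s[0],-s[1],-1]);o=P[:3,3]
    return o+d*(z-o[2])/d[2]
def w2px(c,p):
    P=np.array(c['pose']);q=P[:3,:3].T@(np.array(p)-P[:3,3]);s=np.array([q[0],-q[1]])/-q[2]
    s=s*(1+c['k1']*(s@s));return s*[c['fx'],c['fy']]+[c['cx'],c['cy']]
E
python3 - <<'E'
from h import *
s=telemetry.sense();print(s['clock'],s['eef_pos'],s['eef_rot'],s['grip_width']); print(arm.grip_depth)
for n in('top','scene'):
    c=cam(n,n+'0.png'); print(np.round(c['pose'],3).tolist(),c['fx'],c['k1'])
    for t in('case','lid_edge','lid_hinge','latch_tip','vial_1','lane_front','mill_jar','reagent_bottle','mortar','spatula'): places(c,n,t,6)
print(telemetry.sense()['clock'])
E
```

```text
0.0 [ 0.14708182 -0.58111747  0.21759733] [ 9.92333524e-01  1.23585425e-01 -3.10787690e-05 -9.04954764e-04] 0.09253052602230559
0.0188
[[0.009, 0.992, -0.124, 0.334], [-0.999, 0.005, -0.031, -0.012], [-0.031, 0.124, 0.992, 1.113], [0.0, 0.0, 0.0, 1.0]] 605.829688130729 0.007442241350689869
top case 0.64 [ 0.4953 -0.0497 -0.0006]
top lid_edge 0.6 [ 0.5726 -0.0707  0.0997]
top lid_hinge 0.97 [ 0.5321 -0.0577  0.0299]
top latch_tip 0.54 [ 0.5652 -0.0675  0.1219]
top latch_tip 0.31 [ 0.5077 -0.1033  0.019 ]
top vial_1 0.71 [0.3817 0.1217 0.0134]
top vial_1 0.63 [ 0.4697 -0.083   0.0224]
top vial_1 0.58 [ 0.5052 -0.1017  0.0152]
top vial_1 0.55 [0.5519 0.3019 0.0317]
top vial_1 0.53 [ 0.521  -0.0262  0.0335]
top lane_front 0.87 [ 0.4754 -0.052   0.0019]
top lane_front 0.34 [ 0.5035 -0.1031  0.0193]
top mill_jar 0.57 [ 0.4155  0.2929 -0.001 ]
top reagent_bottle 0.66 [ 0.5307 -0.2835  0.0036]
top mortar 0.89 [ 0.4321 -0.2709 -0.0021]
top mortar 0.69 [ 0.4734 -0.0507  0.0047]
top mortar 0.21 [ 0.4952 -0.0492  0.0011]
top spatula 0.6 [0.5392 0.2051 0.0024]
[[-0.701, -0.528, 0.479, 0.89], [0.7
[... 256 characters left out ...]
0011]
scene lid_hinge 0.97 [ 0.5274 -0.059   0.0326]
scene latch_tip 0.68 [ 0.5618 -0.0637  0.1215]
scene vial_1 0.97 [0.38   0.1212 0.0178]
scene vial_1 0.87 [ 0.5132 -0.0259  0.0388]
scene vial_1 0.82 [0.5442 0.2994 0.0331]
scene vial_1 0.71 [ 0.5005 -0.1017  0.0178]
scene vial_1 0.7 [ 0.4611 -0.0774  0.0169]
scene lane_front 0.87 [ 0.4755 -0.0472  0.0046]
scene lane_front 0.25 [ 0.5675 -0.0718  0.0983]
scene mill_jar 0.84 [0.4095 0.2963 0.0029]
scene reagent_bottle 0.63 [ 0.5215 -0.2847  0.0007]
scene reagent_bottle 0.49 [ 0.4949 -0.0518 -0.0023]
scene reagent_bottle 0.38 [ 0.4227 -0.2693 -0.0045]
scene mortar 0.73 [ 0.4259 -0.2739 -0.0062]
scene spatula 0.59 [ 0.5355  0.2061 -0.0034]
1.1
```

View pics/top0.png

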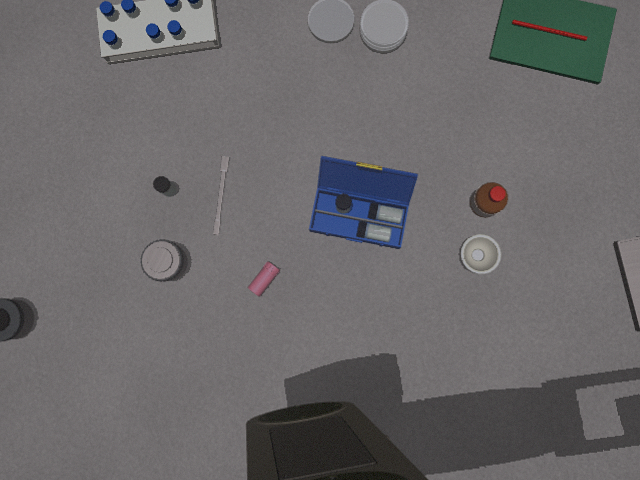

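View pics/scene0.png

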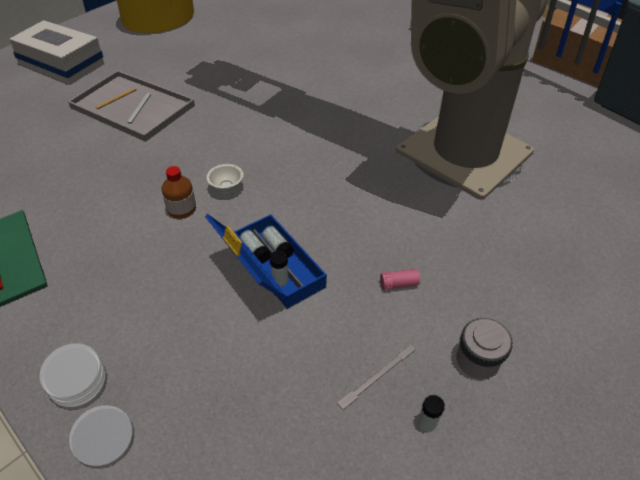

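The top view shows the case around (362,205) with the lid open. One vial stands in the back lane at (344,202), and two lie at (388,213) (back lane) and (378,232) (front lane). vial_4 stands at (162,184), and the pink look-alike lies at (265,279). Next I'll measure the case yaw.

Run:
```python
from h import *
c=cam('top'); im=np.asarray(c['pixels'])
b=im[...,0].astype(int);g=im[...,1].astype(int);r=im[...,2].astype(int)
m=((b>1.6*r)&(b-r>40)).astype(np.uint8); m[:140]=0;m[270:]=0;m[:,:290]=0;m[:,440:]=0
# front outer edge: lowest blue px per column
cols=np.arange(315,398);low=np.array([np.flatnonzero(m[:,u]).max() for u in cols])
k=np.polyfit(cols,low,1);k=np.polyfit(cols[abs(low-np.polyval(k,cols))<1.5],low[abs(low-np.polyval(k,cols))<1.5],1)
A=px2w(c,320,np.polyval(k,320)+.5,.034);B=px2w(c,395,np.polyval(k,395)+.5,.034)
print(A,B,'yaw',np.arctan2(A[0]-B[0],-(A[1]-B[1]))*1, np.arctan2(-(A[0]-B[0]),A[1]-B[1]))
ys,xs=np.nonzero(m);print(xs.min(),xs.max(),ys.min(),ys.max())
v=cv2.resize(im[140:280,290:470],None,fx=4,fy=4,interpolation=cv2.INTER_CUBIC);cv2.imwrite('pics/crop.png',v)
places(c,'top','case');places(c,'top','vial_1',6);places(c,'top','latch_tip');places(c,'top','lid_edge')
```

```text
[0.46673329 0.01617676 0.034     ] [ 0.44103942 -0.117827    0.034     ] yaw 2.9521519167051262 -0.18944073688466684
309 417 156 246
top case 0.79 [ 0.4934 -0.0507  0.0032]
top vial_1 0.84 [ 0.5199 -0.0239  0.0331]
top vial_1 0.65 [ 0.5047 -0.1032  0.0181]
top vial_1 0.59 [ 0.4721 -0.078   0.016 ]
top vial_1 0.56 [0.3817 0.1222 0.0125]
top latch_tip 0.43 [ 0.5617 -0.0691  0.1223]
top lid_edge 0.6 [ 0.5746 -0.0712  0.0948]
```

View pics/crop.png

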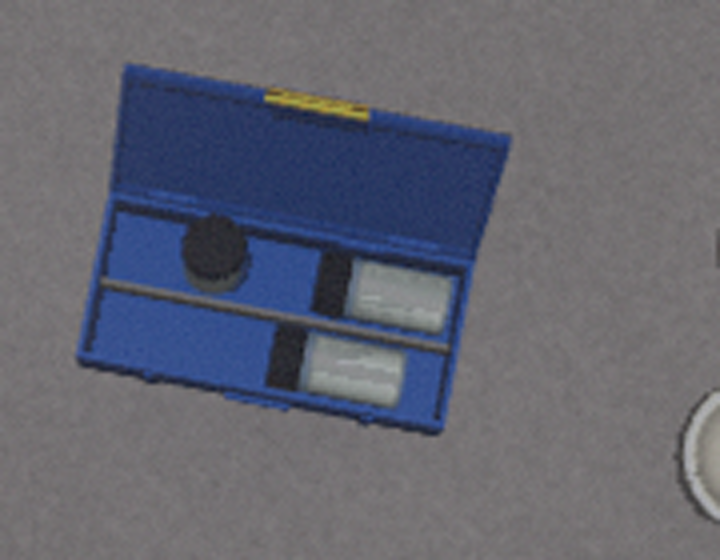

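```bash
cat >> h.py <<'E'
YAW=-.19; O=np.array([.4945,-.052])
def c2w(x,y): return O+np.array([np.cos(YAW)*x-np.sin(YAW)*y,np.sin(YAW)*x+np.cos(YAW)*y])
def w2c(p): d=np.array(p[:2])-O; return np.array([np.cos(YAW)*d[0]+np.sin(YAW)*d[1],-np.sin(YAW)*d[0]+np.cos(YAW)*d[1]])
def go(xy,z,yaw=None):
    s=telemetry.sense();r=R.from_quat(s['eef_rot']);d=r.inv().apply(np.append(xy,z)-s['eef_pos'])*1000
    X=r.as_matrix()[:,0];y=np.arctan2(X[1],X[0])
    print('t',round(s['clock'],2),'pos',np.round(s['eef_pos'],4),'case',np.round(w2c(s['eef_pos'])*1e3,1),'yaw',round(y,3),'w',round(s['grip_width'],3),'F',np.round(s['contact_force'],1))
    print('shift mm',np.round(d,1),'turn',None if yaw is None else round(y-yaw,3))
E
python3 - <<'E'
from h import *
c=cam('top')
P=[px2w(c,290+u/4,140+v/4,.034)[:2] for u,v in((78,360),(441,432),(112,195),(472,262))]
print(np.round(P,4),np.mean(P,0)); 
for a,b in((0,1),(2,3)): d=P[a]-P[b];print(np.linalg.norm(d),np.arctan2(-d[0],d[1]))
for a,b in((0,2),(1,3)): d=P[b]-P[a];print(np.linalg.norm(d),np.arctan2(d[1],d[0]))
print(w2c(px2w(c,290+215/4,140+243/4,.067)))  # v3 cap
for u,v,z in((325,285,.018),(450,303,.018),(275,357,.018),(402,372,.018)): print(w2c(px2w(c,290+u/4,140+v/4,z)))
go(c2w(.0185,.03),.15,YAW)
E
```

```text
[[ 0.4697  0.0351]
 [ 0.4382 -0.1271]
 [ 0.5451  0.0204]
 [ 0.5149 -0.1416]] [ 0.49198612 -0.05331372]
0.16524780325996874 -0.19213450330651077
0.1648527146690649 -0.1840952016856707
0.07681582548269544 -0.19188865455290868
0.07814223454637012 -0.18676860997655767
[0.01758443 0.03003489]
[ 0.01670307 -0.02191162]
[ 0.01948841 -0.07914564]
[-0.02022765 -0.00582524]
[-0.01583132 -0.06356612]
t 1.4 pos [ 0.1472 -0.5817  0.2186] case [-241.  -585.7] yaw 0.248 w 0.093 F [-0.2 -0.5 -0.4]
shift mm [ 496.1 -447.6   68.6] turn 0.438
```

```bash
sed -i 's/O=np.array(.*)/O=np.array([.493,-.0525])/' h.py
python3 -m creep '[[0,45,-41,0,0],[0,45,-41,0,0],[0,45,-41,0,0],[0,45,-41,0,0],[0,45,-41,0,0],[0,45,-41,0,0],[0,45,-41,0,0],[0,45,-41,0,0],[0,45,-41,0,0],[0,45,-41,0,0]]'
python3 - <<'E'
from h import *
go(c2w(.0185,.03),.15,YAW)
E
```

```text
clock: 2.65
eef_pos: [0.4838, -0.072, 0.219]
eef_rot: [0.992, 0.124, 0.0, 0.0]
contact_force: [1.2, -0.5, -0.8]
grip_width: 0.0927
grasp_force: 0.0
t 2.65 pos [ 0.4838 -0.072   0.219 ] case [ -5.3 -20.9] yaw 0.248 w 0.093 F [ 1.2 -0.5 -0.8]
shift mm [ 43.1 -36.   69.1] turn 0.438
```

```bash
python3 -m creep '[[0,43,-36,0,0],[0,0,0,40,0.146],[0,0,0,29,0.146],[0,0,0,0,0.146],[0,0,0,0,0],[0,0,0,0,0],[0,0,0,0,0],[0,0,0,0,0],[0,0,0,0,0],[0,0,0,0,0]]'
python3 - <<'E'
from h import *
go(c2w(.0185,.03),.04,YAW)
c=cam('wrist','wr0.png')
for t in('vial_3','case','lane_front','lane_back','lid_hinge'):
    for d in place_of('wrist',t)[:4]:
        p=w(c,d['location']);print(t,round(d['score'],2),np.round(p,4),np.round(w2c(p),4))
E
```

```text
clock: 3.9
eef_pos: [0.5157, -0.0284, 0.1497]
eef_rot: [0.995, -0.095, 0.0, -0.0]
contact_force: [0.5, 0.2, 1.4]
grip_width: 0.093
grasp_force: 0.0
t 3.9 pos [ 0.5157 -0.0284  0.1497] case [17.8 28. ] yaw -0.19 w 0.093 F [0.5 0.2 1.4]
shift mm [  0.7  -2.  109.7] turn -0.0
vial_3 0.9 [ 0.4988 -0.0972  0.019 ] [ 0.0142 -0.0428]
vial_3 0.85 [ 0.5163 -0.0241  0.0374] [0.0175 0.0323]
vial_3 0.74 [ 0.4673 -0.0791  0.0178] [-0.0202 -0.031 ]
vial_3 0.68 [0.3865 0.1206 0.0136] [-0.1373  0.1499]
case 0.65 [ 0.4908 -0.052  -0.    ] [-0.0022  0.0001]
lane_front 0.77 [ 0.4747 -0.0475  0.0067] [-0.0189  0.0014]
lane_front 0.69 [ 0.5287 -0.0543  0.0348] [0.0354 0.005 ]
lane_front 0.32 [ 0.5658 -0.0659  0.1238] [0.074  0.0006]
lid_hinge 0.72 [ 0.5305 -0.0567  0.0309] [0.0376 0.0029]
```

View pics/wr0.png

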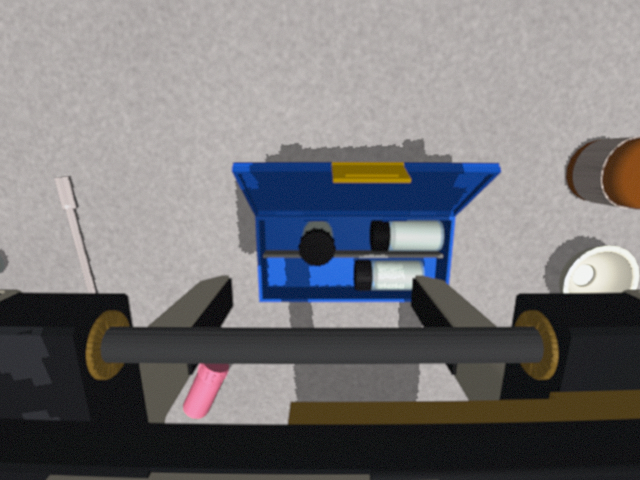

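```bash
python3 -m creep '[[0,0,-2.5,40,0],[0,0,0,40,0],[0,0,0,30,0],[0,0,0,0,0],[255,0,0,0,0],[255,0,0,0,0],[255,0,0,0,0],[255,0,0,0,0],[255,0,0,0,0],[255,0,0,0,0]]'
python3 - <<'E'
from h import *
go(c2w(.0185,.064),.042,YAW);print(telemetry.sense()['grasp_force'])
E
```

```text
clock: 5.45
eef_pos: [0.5162, -0.0259, 0.0397]
eef_rot: [0.995, -0.095, -0.0, -0.0]
contact_force: [0.4, 0.3, 0.1]
grip_width: 0.0378
grasp_force: 0.0
t 5.45 pos [ 0.5162 -0.0259  0.0397] case [17.7 30.5] yaw -0.19 w 0.038 F [0.4 0.3 0.1]
shift mm [  0.8 -33.5  -2.3] turn -0.0
0.0
```

```bash
python3 -m creep '[[255,0,0,0,0],[255,0,0,0,0],[255,0,0,0,0],[255,0,0,-3,0],[255,0.5,-12,0,0],[255,0.5,-12,0,0],[255,0,-9.5,0,0],[255,0,0,0,0],[255,0,0,0,0],[255,0,0,0,0]]'
python3 - <<'E'
from h import *
go(c2w(.0185,.064),.0397,YAW);print(telemetry.sense()['grasp_force'])
c=cam('scene','sc1.png');
for d in place_of('scene','vial_3')[:5]:
  p=w(c,d['location']);print(round(d['score'],2),np.round(p,3),np.round(w2c(p),4))
E
```

```text
clock: 6.7
eef_pos: [0.5235, 0.0065, 0.0426]
eef_rot: [0.995, -0.095, -0.0, 0.0]
contact_force: [-0.3, 0.3, -0.9]
grip_width: 0.0278
grasp_force: 29.8
t 6.7 pos [0.5235 0.0065 0.0426] case [18.8 63.7] yaw -0.19 w 0.028 F [-0.3  0.3 -0.9]
shift mm [-0.3 -0.3  2.9] turn -0.0
29.839490354061127
0.96 [0.381 0.121 0.016] [-0.1428  0.1497]
0.83 [0.542 0.302 0.034] [-0.0191  0.3574]
0.75 [0.522 0.004 0.044] [0.0179 0.0614]
```

```bash
python3 -m creep '[[255,0,0,3,0],[255,0,0,0,0],[0,0,0,0,0],[0,0,0,0,0],[0,0,0,0,0],[0,0,0,0,0],[0,0,0,0,0],[0,0,0,0,0],[0,0,0,-14,0],[0,0,20,0,0]]'
python3 -m creep '[[0,0,10,0,0],[0,0,4,0,0],[0,0,4,0,0],[0,0,4,0,0],[0,0,0,0,0],[0,0,0,0,0],[0,0,0,0,0],[0,0,0,0,0],[0,0,0,0,0],[0,0,0,0,0]]'
python3 - <<'E'
from h import *
go(c2w(.0185,.01),.055,YAW)
c=cam('scene','sc2.png');im=np.asarray(c['pixels']);cv2.imwrite('pics/sc2c.png',cv2.resize(im[150:350,150:400],None,fx=3,fy=3))
for d in place_of('scene','vial_3')[:5]:
  p=w(c,d['location']);print(round(d['score'],2),np.round(p,3),np.round(w2c(p),4))
E
```

```text
clock: 8.05
eef_pos: [0.5212, -0.0124, 0.0559]
eef_rot: [0.996, -0.094, 0.001, -0.0]
contact_force: [-0.4, -0.0, 0.3]
grip_width: 0.0927
grasp_force: 0.0
clock: 9.3
eef_pos: [0.5156, -0.0344, 0.0536]
eef_rot: [0.995, -0.095, -0.0, -0.0]
contact_force: [0.5, 0.4, 0.1]
grip_width: 0.0929
grasp_force: 0.0
t 9.3 pos [ 0.5156 -0.0344  0.0536] case [18.8 22. ] yaw -0.19 w 0.093 F [0.5 0.4 0.1]
shift mm [-0.3 12.  -1.4] turn -0.0
0.77 [0.543 0.304 0.034] [-0.0185  0.3593]
0.67 [0.378 0.122 0.014] [-0.146   0.1492]
0.61 [ 0.502 -0.102  0.017] [ 0.0182 -0.0472]
0.61 [ 0.521 -0.     0.041] [0.0172 0.0567]
0.38 [ 0.462 -0.078  0.019] [-0.0253 -0.0306]
```

View pics/sc2c.png

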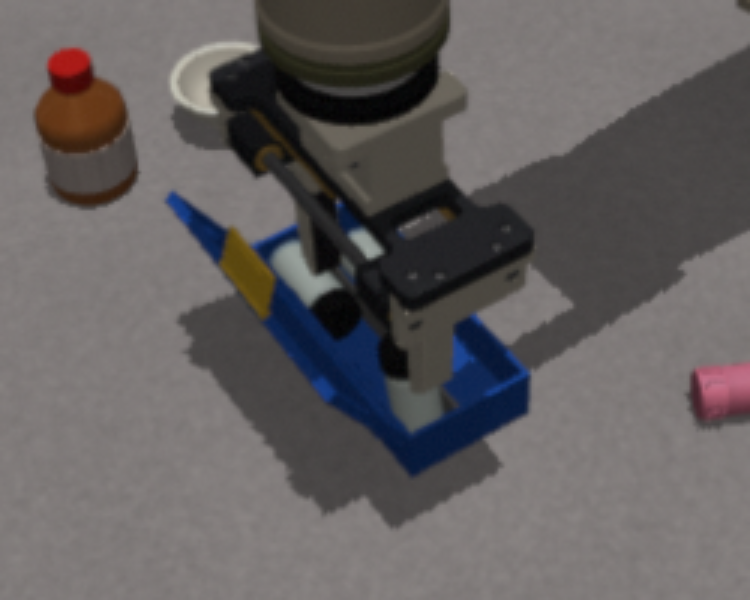

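The picture shows the +y finger against the standing vial, its cap at about (395,355), and the vial starting to tilt. I'll keep pushing.

```bash
python3 -m creep '[[0,0,4,0,0],[0,0,4,0,0],[0,0,4,0,0],[0,0,4,0,0],[0,0,4,0,0],[0,0,0,0,0],[0,0,0,0,0],[0,0,0,0,0],[0,0,0,0,0],[0,0,0,0,0]]'
python3 - <<'E'
from h import *
go(c2w(.0185,.01),.055,YAW)
for n in('scene','top'):
  c=cam(n)
  for d in place_of(n,'vial_3')[:6]:
    p=w(c,d['location']);print(round(d['score'],2),np.round(p,3),np.round(w2c(p),4))
E
```

```text
clock: 10.65
eef_pos: [0.5118, -0.054, 0.0536]
eef_rot: [0.995, -0.095, -0.0, -0.0]
contact_force: [-0.6, 0.7, 0.5]
grip_width: 0.0933
grasp_force: 0.0
t 10.65 pos [ 0.5118 -0.054   0.0536] case [18.7  2.1] yaw -0.19 w 0.093 F [-0.6  0.7  0.5]
shift mm [-0.2 -7.9 -1.4] turn -0.0
0.91 [ 0.514 -0.04   0.021] [0.0183 0.0167]
0.61 [0.379 0.118 0.014] [-0.1441  0.1464]
0.59 [ 0.499 -0.102  0.018] [ 0.0153 -0.0478]
0.57 [0.545 0.302 0.033] [-0.0157  0.3579]
0.72 [ 0.47 -0.08  0.02] [-0.0176 -0.0311]
0.67 [0.552 0.301 0.03 ] [-0.0088  0.3586]
0.59 [ 0.521 -0.04   0.02 ] [0.0252 0.0179]
0.57 [0.382 0.122 0.014] [-0.1416  0.1504]
0.37 [ 0.504 -0.103  0.018] [ 0.0207 -0.0476]
```

```bash
python3 -m creep '[[255,0,0,-25,0],[255,-19,-18,0,0],[255,-18.5,-18,0,0],[255,0,0,0,0],[255,0,0,0,0],[255,0,0,0,0],[255,0,0,0,0],[255,0,0,0,0],[255,0,0,0,0],[255,0,0,0,0]]'
python3 - <<'E'
from h import *
go(c2w(-.0185,.037),.013,YAW)
for n in('scene','top'):
  c=cam(n)
  for d in place_of(n,'vial_3')[:6]:
    p=w(c,d['location']);print(round(d['score'],2),np.round(p,3),np.round(w2c(p),4))
E
```

```text
clock: 12.1
eef_pos: [0.4817, -0.0117, 0.0786]
eef_rot: [0.995, -0.095, -0.0, -0.0]
contact_force: [0.3, 0.9, 0.1]
grip_width: 0.0012
grasp_force: 0.0
t 12.1 pos [ 0.4817 -0.0117  0.0786] case [-18.8  38. ] yaw -0.19 w 0.001 F [0.3 0.9 0.1]
shift mm [ 0.3  1.  65.6] turn -0.0
0.96 [0.38  0.121 0.015] [-0.1436  0.1489]
0.83 [ 0.515 -0.039  0.02 ] [0.0189 0.0169]
0.72 [0.545 0.303 0.032] [-0.0159  0.3593]
0.67 [ 0.462 -0.076  0.02 ] [-0.0262 -0.0292]
0.6 [ 0.5   -0.102  0.02 ] [ 0.0167 -0.0476]
0.79 [0.55  0.302 0.031] [-0.0107  0.3586]
0.53 [ 0.508 -0.104  0.017] [ 0.0245 -0.048 ]
0.45 [ 0.472 -0.081  0.022] [-0.0155 -0.0321]
```

```bash
python3 -m creep '[[255,0,0,35,0],[255,0,0,30,0],[255,0,6,0,0],[255,0,6,0,0],[255,0,6,0,0],[255,0,6,0,0],[255,0,6,0,0],[255,0,6,0,0],[255,0,2,0,0],[255,0,0,0,0]]'
python3 - <<'E'
from h import *
go(c2w(-.0185,.037),.013,YAW)
E
python3 -m creep '[[255,0,-4,0,0],[255,0,0,-40,0],[0,0,0,-50,0],[0,0,0,-20,0],[0,0,0,0,0],[0,0,0,0,0],[0,0,0,0,0],[0,0,0,0,0],[0,0,0,0,0],[0,0,0,0,0]]'
python3 - <<'E'
from h import *
go([.547,.302],.13,YAW)
for n in('scene','top'):
  c=cam(n)
  for d in place_of(n,'vial_1')[:6]:
    p=w(c,d['location']);print(round(d['score'],2),np.round(p,3),np.round(w2c(p),4))
E
```

```text
clock: 13.55
eef_pos: [0.4745, -0.0492, 0.0135]
eef_rot: [0.995, -0.095, -0.0, 0.0]
contact_force: [1.2, 0.4, 0.2]
grip_width: 0.0002
grasp_force: 0.0
t 13.55 pos [ 0.4745 -0.0492  0.0135] case [-18.8  -0.2] yaw -0.19 w 0.0 F [1.2 0.4 0.2]
shift mm [  0.3 -37.2   0.5] turn -0.0
clock: 14.8
eef_pos: [0.4753, -0.0451, 0.1235]
eef_rot: [0.995, -0.095, -0.0, -0.0]
contact_force: [0.0, 0.5, 0.3]
grip_width: 0.0759
grasp_force: 0.0
t 14.8 pos [ 0.4753 -0.0451  0.1235] case [-18.8   4. ] yaw -0.19 w 0.076 F [0.  0.5 0.3]
shift mm [   4.8 -354.4   -6.5] turn -0.0
0.82 [ 0.5   -0.101  0.02 ] [ 0.0165 -0.0463]
0.79 [0.545 0.302 0.035] [-0.0163  0.358 ]
0.77 [ 0.512 -0.038  0.023] [0.0162 0.0179]
0.76 [0.381 0.12  0.013] [-0.1424  0.1484]
0.62 [ 0.457 -0.089  0.023] [-0.0281 -0.0428]
0.62 [ 0.561 -0.064  0.121] [0.0687 0.0014]
0.71 [0.55  0.302 0.03 ] [-0.0107  0.3589]
0.71 [0.383 0.12  0.014] [-0.1408  0.1486]
0.54 [ 0.469 -0.095  0.019] [-0.015  -0.0465]
0.31 [ 0.43  -0.272 -0.004] [-0.0199 -0.2277]
```

```bash
python3 -m creep '[[0,1,-59,0,0],[0,1,-59,0,0],[0,1,-59,0,0],[0,1,-59,0,0],[0,1,-59,0,0],[0,0,-59,0,0],[0,0,0,0,0],[0,0,0,0,0],[0,0,0,0,0],[0,0,0,0,0]]'
python3 - <<'E'
from h import *
c=cam('wrist','wr2.png')
for d in place_of('wrist','vial_4')[:3]: print(round(d['score'],2),np.round(w(c,d['location']),4)); 
go([.547,.302],.036,YAW)
E
```

```text
clock: 16.25
eef_pos: [0.5474, 0.3004, 0.124]
eef_rot: [0.995, -0.096, 0.0, -0.0]
contact_force: [0.5, -0.6, -0.6]
grip_width: 0.0934
grasp_force: 0.0
0.9 [0.5463 0.3031 0.0302]
0.43 [ 0.538   0.2025 -0.0032]
t 16.35 pos [0.5474 0.3008 0.124 ] case [-13.2 357.2] yaw -0.191 w 0.093 F [ 0.2  0.1 -0.8]
shift mm [-0.7 -1.1 88. ] turn -0.001
```

View pics/wr2.png

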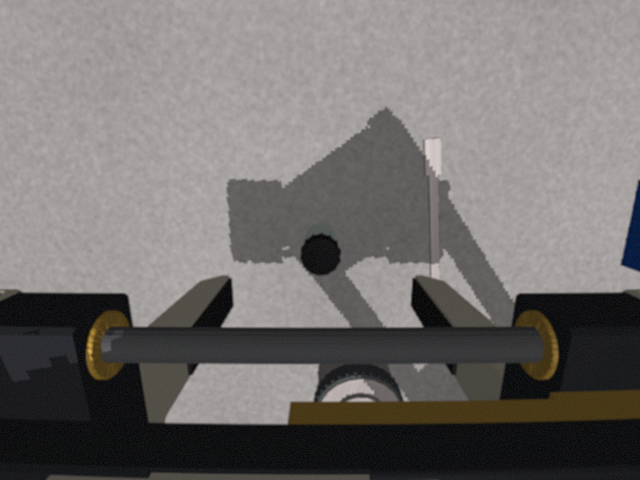

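The wrist picture shows vial_4 (320,254) centred between the fingers, with the spatula at (433,200) clear of them. Grasping now.

```bash
python3 -m creep '[[0,-0.7,-2,45,0],[0,0,0,43,0],[0,0,0,0,0],[255,0,0,0,0],[255,0,0,0,0],[255,0,0,0,0],[255,0,0,0,0],[255,0,0,0,0],[255,0,0,0,0],[255,0,0,0,0]]'
python3 -m creep '[[255,0,0,0,0],[255,0,0,0,0],[255,0,0,0,0],[255,0,0,-30,0],[255,0,0,-35,0],[255,0,55,0,0],[255,0,55,0,0],[255,0,55,0,0],[255,0,55,0,0],[255,0,0,0,0]]'
python3 - <<'E'
from h import *
go(c2w(-.0185,.064),.04,YAW);print(telemetry.sense()['grasp_force'])
c=cam('scene')
for d in place_of('scene','vial_4')[:4]: print(round(d['score'],2),np.round(w(c,d['location']),4));
E
```

```text
clock: 17.6
eef_pos: [0.5468, 0.3037, 0.0356]
eef_rot: [0.995, -0.095, -0.0, 0.0]
contact_force: [-0.7, 1.0, -0.8]
grip_width: 0.0278
grasp_force: 25.6
clock: 18.85
eef_pos: [0.5047, 0.0845, 0.1007]
eef_rot: [0.995, -0.097, -0.0, 0.0]
contact_force: [0.2, -0.5, -0.4]
grip_width: 0.0277
grasp_force: 29.8
t 18.85 pos [0.5047 0.0845 0.1007] case [-14.3 136.8] yaw -0.194 w 0.028 F [ 0.2 -0.5 -0.4]
shift mm [-3.8 72.7 60.7] turn -0.004
29.8005473613739
0.85 [ 0.4983 -0.1035  0.0194]
0.8 [ 0.516  -0.0357  0.0211]
0.74 [0.5007 0.0843 0.0999]
0.63 [0.3788 0.1184 0.0147]
```

```bash
python3 -m creep '[[255,-2,36,0,0],[255,-2,37,0,0],[255,0,0,0,0],[255,0,0,10,0],[255,0,0,10,0],[255,0,0,8,0],[255,0,0,0,0],[255,0,0,0,0],[255,0,0,0,0],[255,0,0,0,0]]'
python3 - <<'E'
from h import *
c=cam('wrist','wr3.png')
go(c2w(-.0185,.064),.04,YAW)
c=cam('scene','sc3.png');im=np.asarray(c['pixels']);cv2.imwrite('pics/sc3c.png',cv2.resize(im[150:350,150:400],None,fx=3,fy=3))
E
```

```text
clock: 20.2
eef_pos: [0.4878, 0.0167, 0.073]
eef_rot: [0.995, -0.095, 0.0, -0.0]
contact_force: [0.3, 0.5, -0.7]
grip_width: 0.0273
grasp_force: 29.8
t 20.25 pos [0.4878 0.0167 0.073 ] case [-18.2  66.9] yaw -0.19 w 0.028 F [ 0.1 -0.9 -0.3]
shift mm [-0.3  3.  33. ] turn -0.0
```

View pics/sc3c.png

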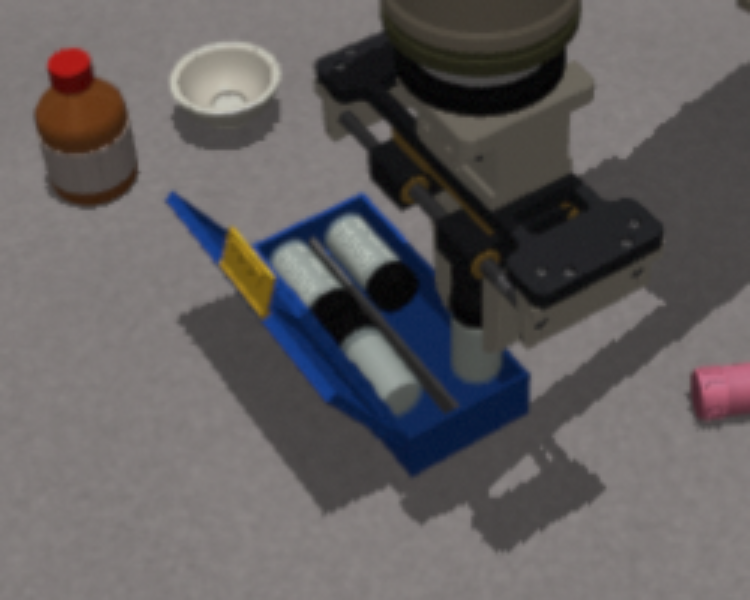

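vial_3 lies flat at (380,370) next to vial_2, vial_1 is at the -y end at (375,265), and vial_4 hangs over the +y end of the front lane at (475,350). I'll lower it now.

```bash
python3 -m creep '[[255,-0.3,4,0,0],[255,0,0,8,0],[255,0,0,8,0],[255,0,0,7,0],[255,0,0,5,0],[255,0,0,3,0],[255,0,0,2,0],[255,0,0,0,0],[255,0,0,0,0],[255,0,0,0,0]]'
python3 - <<'E'
from h import *
go(c2w(-.0185,.064),.04,YAW)
E
```

```text
clock: 21.55
eef_pos: [0.4866, 0.0129, 0.0398]
eef_rot: [0.995, -0.095, 0.0, -0.0]
contact_force: [-0.6, 0.5, -0.5]
grip_width: 0.0274
grasp_force: 29.8
t 21.55 pos [0.4866 0.0129 0.0398] case [-18.6  63. ] yaw -0.19 w 0.027 F [-0.6  0.5 -0.5]
shift mm [ 0.1 -1.  -0.2] turn -0.0
```

```bash
python3 -m creep '[[255,0,0,0.5,0],[0,0,0,0,0],[0,0,0,0,0],[0,0,0,0,0],[0,0,0,0,0],[0,0,0,0,0],[0,0,0,0,0],[0,0,0,0,0],[0,0,0,-14,0],[0,0,20,0,0]]'
python3 -m creep '[[0,0,10,0,0],[0,0,4,0,0],[0,0,4,0,0],[0,0,4,0,0],[0,0,4,0,0],[0,0,4,0,0],[0,0,4,0,0],[0,0,4,0,0],[0,0,4,0,0],[0,0,0,0,0]]'
python3 -m creep '[[255,0,0,-40,0],[255,0,0,-30,0],[255,-50,0,0,0],[255,-50,0,0,0],[255,0,0,0,0],[255,0,0,0,0],[255,0,0,0,0],[255,0,0,0,0],[255,0,0,0,0],[255,0,0,0,0]]'
python3 - <<'E'
from h import *
go(c2w(-.0185,.064),.04,YAW)
for n in('top','scene'):
  c=cam(n,n+'4.png')
  for t in('vial_4','lid_edge','lid_hinge','latch_tip'):
    for d in place_of(n,t)[:5]:
      p=w(c,d['location']);print(n,t,round(d['score'],2),np.round(p,3),np.round(w2c(p),4))
im=np.asarray(c['pixels']);cv2.imwrite('pics/sc4c.png',cv2.resize(im[150:350,150:400],None,fx=3,fy=3))
E
```

```text
clock: 22.8
eef_pos: [0.4841, -0.0063, 0.0552]
eef_rot: [0.996, -0.094, 0.001, -0.0]
contact_force: [-0.1, -0.2, -0.1]
grip_width: 0.093
grasp_force: 0.0
clock: 24.05
eef_pos: [0.4747, -0.0483, 0.0531]
eef_rot: [0.995, -0.095, 0.0, 0.0]
contact_force: [-0.7, 0.1, 0.5]
grip_width: 0.0934
grasp_force: 0.0
clock: 25.3
eef_pos: [0.3766, -0.0291, 0.123]
eef_rot: [0.995, -0.095, -0.0, -0.0]
contact_force: [1.1, 1.0, 0.4]
grip_width: 0.0011
grasp_force: 0.0
t 25.3 pos [ 0.3766 -0.0291  0.123 ] case [-118.7    1. ] yaw -0.19 w 0.001 F [1.1 1.  0.4]
shift mm [100.2 -63.   82.9] turn -0.0
top vial_4 0.91 [ 0.521 -0.037  0.018] [0.0244 0.0205]
top vial_4 0.89 [ 0.504 -0.106  0.018] [ 0.0209 -0.0503]
top vial_4 0.79 [0.383 0.122 0.014] [-0.1407  0.1505]
top lid_edge 0.95 [ 0.573 -0.07   0.095] [ 0.082  -0.0023]
top lid_edge 0.41 [ 0.528 -0.282  0.002] [ 0.0774 -0.2192]
top lid_edge 0.19 [ 0.531 -0.057  0.034] [0.0382 0.0033]
top lid_hinge 0.84 [ 0.533 -0.059  0.032] [0.0408 0.0008]
top latch_tip 0.67 [ 0.567 -0.07   0.124] [ 0.0762 -0.0031]
scene vial_4 0.95 [ 0.457 -0.092  0.021] [-0.0277 -0.0454]
scene vial_4 0.94 [ 0.473 -0.034  0.02 ] [-0.0232  0.0148]
scene vial_4 0.75 [0.379 0.118 0.015] [-0.1437  0.1457]
scene vial_4 0.68 [ 0.515 -0.041  0.016] [0.0193 0.0158]
scene vial_4 0.66 [ 0.501 -0.101  0.018] [ 0.0165 -0.0459]
scene lid_edge 0.69 [ 0.571 -0.071  0.095] [ 0.0798 -0.0033]
scene lid_edge 0.25 [ 0.501 -0.102  0.016] [ 0.0168 -0.0476]
scene lid_hinge 0.64 [ 0.527 -0.063  0.036] [ 0.0351 -0.0043]
scene latch_tip 0.68 [ 0.561 -0.064  0.122] [0.069  0.0011]
```

View pics/sc4c.png

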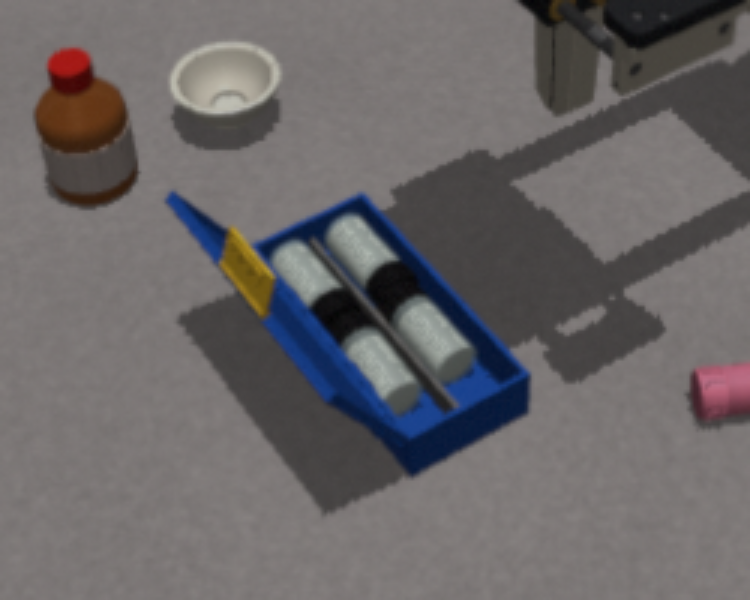

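All four vials lie flat, two end to end in each lane, around (330,300) and (395,290). Next I'll close the lid from behind.

```bash
python3 -m creep '[[255,0,0,-50,0],[255,56,0,0,0],[255,56,0,0,0],[255,56,0,0,0],[255,57,0,0,0],[255,0,0,40,0],[255,0,0,40,0],[255,0,0,23,0],[255,0,0,0,0],[255,0,0,0,0]]'
python3 - <<'E'
from h import *
go(c2w(.053,0),.085,YAW)
E
```

```text
clock: 27.05
eef_pos: [0.5983, -0.0718, 0.0714]
eef_rot: [0.995, -0.095, 0.001, 0.0]
contact_force: [0.7, 0.1, -0.4]
grip_width: 0.0008
grasp_force: 0.0
t 27.05 pos [ 0.5983 -0.0718  0.0714] case [107.   1.] yaw -0.19 w 0.001 F [ 0.7  0.1 -0.4]
shift mm [-54.    1.  -13.7] turn -0.0
```

```bash
python3 -m creep '[[255,-10,0,0,0],[255,-7,0,-2,0],[255,-6,0,-2,0],[255,-6,0,-2,0],[255,-6,0,-2,0],[255,-6,0,-2,0],[255,-6,0,-2,0],[255,-7,0,-2,0],[255,0,0,0,0],[255,0,0,0,0]]'
python3 - <<'E'
from h import *
go(c2w(.0326,0),.088,YAW)
for n in('scene','top'):
  c=cam(n,n+'5.png')
  for t in('lid_edge','latch_tip'):
    for d in place_of(n,t)[:2]:
      p=w(c,d['location']);print(n,t,round(d['score'],2),np.round(p,3),np.round(w2c(p),4))
E
```

```text
clock: 28.3
eef_pos: [0.5435, -0.0612, 0.0833]
eef_rot: [0.995, -0.095, -0.001, -0.0]
contact_force: [-0.2, 0.3, -0.3]
grip_width: 0.0007
grasp_force: 0.0
t 28.3 pos [ 0.5435 -0.0612  0.0833] case [51.2  1. ] yaw -0.19 w 0.001 F [-0.2  0.3 -0.3]
shift mm [-18.6   1.   -4.6] turn -0.0
scene lid_edge 0.6 [ 0.476 -0.033  0.023] [-0.0203  0.0157]
scene lid_edge 0.23 [0.408 0.294 0.004] [-0.1485  0.3242]
top lid_edge 0.78 [ 0.53  -0.06   0.112] [ 0.0381 -0.0007]
top latch_tip 0.58 [ 0.507 -0.057  0.125] [ 0.0144 -0.0018]
```

```bash
python3 -m creep '[[255,-6.2,0,-1.6,0],[255,-6.2,0,-1.6,0],[255,-6.2,0,-1.6,0],[255,-5.1,0,2,0],[255,-5.1,0,2,0],[255,-5.1,0,2,0],[255,-4.2,0,3.5,0],[255,-4.2,0,3.5,0],[255,-4.2,0,3.5,0],[255,0,0,0,0]]'
python3 - <<'E'
from h import *
go(c2w(-.0044,0),.057,YAW)
c=cam('top')
for t in('lid_edge','latch_tip'):
    for d in place_of('top',t)[:2]:
      p=w(c,d['location']);print(t,round(d['score'],2),np.round(p,3),np.round(w2c(p),4))
E
```

```text
clock: 29.85
eef_pos: [0.498, -0.0524, 0.0716]
eef_rot: [0.995, -0.095, -0.001, -0.0]
contact_force: [0.9, -0.2, 0.9]
grip_width: 0.0006
grasp_force: 0.2
t 29.85 pos [ 0.498  -0.0524  0.0716] case [4.9 1. ] yaw -0.19 w 0.001 F [ 0.9 -0.2  0.9]
shift mm [-9.3  1.  14.6] turn -0.0
lid_edge 0.61 [ 0.469 -0.049  0.084] [-0.024  -0.0008]
latch_tip 0.61 [ 0.445 -0.045  0.074] [-0.0484 -0.0012]
```

```bash
python3 -m creep '[[255,-2.3,0,3.6,0],[255,-2.3,0,3.6,0],[255,-2.3,0,3.6,0],[255,-2.3,0,3.6,0],[255,-1.2,0,4,0],[255,-1.2,0,4,0],[255,-1.2,0,4,0],[255,-1.2,0,4,0],[255,-1,0,1,0],[255,0,0,0,0]]'
python3 - <<'E'
from h import *
go(c2w(-.02,0),.039,YAW)
E
```

```text
clock: 31.25
eef_pos: [0.4846, -0.0499, 0.0413]
eef_rot: [0.995, -0.095, 0.001, 0.0]
contact_force: [0.9, -1.1, 2.5]
grip_width: 0.0001
grasp_force: 1.1
t 31.25 pos [ 0.4846 -0.0499  0.0413] case [-8.7  1. ] yaw -0.19 w 0.0 F [ 0.9 -1.1  2.5]
shift mm [-11.3   1.    2.3] turn -0.0
```

```bash
python3 -m creep '[[255,0,0,1,0],[255,0,0,1,0],[255,0,0,1,0],[255,0,0,0,0],[255,0,0,0,0],[255,0,0,0,0],[255,0,0,0,0],[255,0,0,0,0],[255,0,0,0,0],[255,0,0,0,0]]'
python3 - <<'E'
from h import *
c=cam('scene')
for t in('lid_edge','latch_tip'):
    for d in place_of('scene',t)[:2]:
      p=w(c,d['location']);print(t,round(d['score'],2),np.round(p,3),np.round(w2c(p),4))
E
```

```text
clock: 32.5
eef_pos: [0.4848, -0.0499, 0.0409]
eef_rot: [0.995, -0.095, 0.0, 0.0]
contact_force: [-11.7, 2.3, 30.8]
grip_width: 0.0007
grasp_force: 15.0
lid_edge 0.8 [ 0.451 -0.048  0.039] [-0.0418 -0.0036]
latch_tip 0.47 [ 0.432 -0.041  0.018] [-0.0623 -0.0001]
```

```bash
python3 -m creep '[[255,0,0,-20,0],[255,0,0,-20,0],[255,-45,0,0,0],[255,-50,0,0,0],[255,0,0,35,0],[255,0,0,30,0],[255,0,0,0,0],[255,0,0,0,0],[255,0,0,0,0],[255,0,0,0,0]]'
python3 - <<'E'
from h import *
go(c2w(-.05,0),.014,YAW)
c=cam('top')
for t in('lid_edge','latch_tip'):
    for d in place_of('top',t)[:2]:
      p=w(c,d['location']);print(t,round(d['score'],2),np.round(p,3),np.round(w2c(p),4))
E
```

```text
clock: 33.9
eef_pos: [0.3916, -0.032, 0.0139]
eef_rot: [0.995, -0.095, 0.001, 0.0]
contact_force: [0.2, -0.3, -0.7]
grip_width: 0.0008
grasp_force: 0.0
t 33.9 pos [ 0.3916 -0.032   0.0139] case [-103.4    1. ] yaw -0.19 w 0.001 F [ 0.2 -0.3 -0.7]
shift mm [53.4  1.  -0. ] turn -0.0
lid_edge 0.3 [ 0.531 -0.057  0.032] [0.038  0.0024]
latch_tip 0.43 [ 0.494 -0.048  0.001] [0.0003 0.0051]
```

```bash
python3 -m creep '[[255,15,0,0,0],[255,10,0,0,0],[255,6,0,0,0],[255,6,0,0,0],[255,6,0,0,0],[255,5,0,0,0],[255,4,0,0,0],[255,2,0,0,0],[255,0,0,0,0],[255,0,0,0,0]]'
python3 - <<'E'
from h import *
go(c2w(-.046,0),.014,YAW)
E
```

```text
clock: 35.3
eef_pos: [0.4427, -0.0418, 0.0125]
eef_rot: [0.995, -0.095, -0.001, -0.0]
contact_force: [-4.5, 1.2, -0.2]
grip_width: 0.0006
grasp_force: 2.6
t 35.3 pos [ 0.4427 -0.0418  0.0125] case [-51.4   1. ] yaw -0.19 w 0.001 F [-4.5  1.2 -0.2]
shift mm [ 5.4  1.  -1.5] turn -0.0
```

```bash
python3 -m creep '[[255,1,0,0,0],[255,1,0,0,0],[255,1,0,0,0],[255,0,0,0,0],[255,0,0,0,0],[255,0,0,0,0],[255,0,0,0,0],[255,0,0,0,0],[255,0,0,0,0],[255,0,0,0,0]]'
python3 -m creep '[[255,-20,0,0,0],[255,-30,0,0,0],[255,-20,0,0,0],[255,0,0,-40,0],[255,0,0,-50,0],[255,0,0,-20,0],[255,0,0,0,0],[255,0,0,0,0],[255,0,0,0,0],[255,0,0,0,0]]'
python3 - <<'E'
from h import *
go(c2w(-.046,0),.014,YAW)
for n in('scene','top','wrist'):
  c=cam(n)
  for t in('lid_edge','latch_tip'):
    for d in place_of(n,t)[:2]:
      p=w(c,d['location']);print(n,t,round(d['score'],2),np.round(p,3),np.round(w2c(p),4))
im=np.asarray(cam('top')['pixels'])[140:280,290:470];j=np.asarray(cam('wrist')['pixels'])
cv2.imwrite('pics/fin.png',np.vstack([cv2.resize(im,(388,300)),cv2.resize(j[:,:],(388,300))]))
E
```

```text
clock: 36.55
eef_pos: [0.4428, -0.0418, 0.0119]
eef_rot: [0.995, -0.095, -0.004, -0.0]
contact_force: [-19.0, 3.4, 11.8]
grip_width: 0.0006
grasp_force: 9.6
clock: 37.8
eef_pos: [0.3774, -0.0292, 0.122]
eef_rot: [0.995, -0.095, -0.001, -0.0]
contact_force: [-0.5, 0.1, -0.3]
grip_width: 0.0008
grasp_force: 0.0
t 37.8 pos [ 0.3774 -0.0292  0.122 ] case [-117.9    1. ] yaw -0.19 w 0.001 F [-0.5  0.1 -0.3]
shift mm [ 72.1   1.  107.8] turn -0.0
scene lid_edge 0.91 [ 0.451 -0.049  0.039] [-0.0423 -0.0048]
scene latch_tip 0.37 [ 0.448 -0.041  0.014] [-0.0462  0.0027]
wrist lid_edge 0.58 [ 0.451 -0.041  0.038] [-0.0431  0.0031]
wrist latch_tip 0.67 [ 0.455 -0.043  0.013] [-0.0393  0.0022]
```

View pics/fin.png

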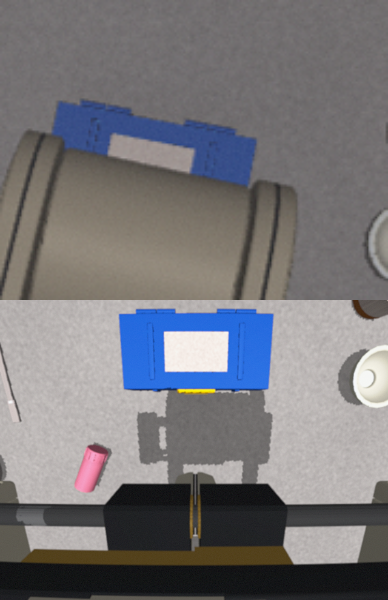

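The lid is flat and shut. The latch shows only as a thin yellow strip at (197,391) against the front, and it met a firm stop when pushed. The robot is clear, so I'm handing in.

```bash
python3 -c "
from workcell import arm
print(arm.hand_in())"
```

```text
the job is handed in; nothing more can be done
None
```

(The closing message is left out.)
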